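Seat the control unit cover and present its nuts

TASK

Close up the control unit: press its loose cover plate down until it sits level and fully home in the housing's recess. Then lift the nut tray by its blue handle and, clear of the bench, tilt it about 30 degrees so that all four nuts slide together into the yellow-marked corner. Finish while still holding the tray there, tilted and still, with no nut spilled, and leave everything else on the bench where it is.

Things in the scene. Friction and masses are not known exactly. Their poses are not given: they have to be found in the camera images.
- unit: Control unit housing, fixed: grey box 180 (x) x 140 (y) mm, origin at the centre of its underside on the bench, z up. Recess in its top 160 x 120 mm, floor 36 mm above the bench, rim 10 mm wide with top at 44 mm. Four white pins at x = +-62, y = +-43 mm start 4 to 6 mm proud of the recess floor; each slides down under about 2.5 N, stays where pushed and can sink level with the floor.
- cover: Loose flat aluminium plate 156 (x) x 116 (y) x 6 mm, 0.2 kg, origin at the centre of its underside, z up. Starts inside the rim on the four pins (black dots on top mark them), 4 to 6 mm above the recess floor, perhaps askew. Fully home its underside is 36 mm, its top 42 mm above the bench. Pressing the middle takes about 10 N, a corner 3 N or more; it stays down.
- tray: Loose black open tray, white floor, 150 (x) x 110 (y) x 32 mm high, walls and floor 4 mm, 0.15 to 0.31 kg. Origin at the centre of its underside, z up. Corner at -x, -y marked yellow. A blue handle bar runs over its middle along x: 150 mm long, 12 wide (y), 16 tall, underside 64 and top 80 mm above the tray's underside, a post at each end; grip its middle across its width from above.
- tray_handle (a point): Middle of the tray's blue handle bar, 72 mm above the tray's underside; axes as the tray's.
- tray_corner (a point): The yellow-marked corner inside the tray, at floor level: x = -71, y = -51, z = 4 mm in the tray's frame; axes as the tray's.
- nut0: One of four loose brass flange nuts, 16 mm across, 10 mm high, 12 g, lying in the tray; origin at the centre of its underside. The tray floor is slick: nuts start to slide at a slope of about 7 to 11 degrees; one lying against a wall slides on along it towards the corner once the tray is tilted over about 20 degrees diagonally (equally towards -x and -y).
- nut1: One of four loose brass flange nuts, 16 mm across, 10 mm high, 12 g, lying in the tray; origin at the centre of its underside. The tray floor is slick: nuts start to slide at a slope of about 7 to 11 degrees; one lying against a wall slides on along it towards the corner once the tray is tilted over about 20 degrees diagonally (equally towards -x and -y).
- nut2: One of four loose brass flange nuts, 16 mm across, 10 mm high, 12 g, lying in the tray; origin at the centre of its underside. The tray floor is slick: nuts start to slide at a slope of about 7 to 11 degrees; one lying against a wall slides on along it towards the corner once the tray is tilted over about 20 degrees diagonally (equally towards -x and -y).
- nut3: One of four loose brass flange nuts, 16 mm across, 10 mm high, 12 g, lying in the tray; origin at the centre of its underside. The tray floor is slick: nuts start to slide at a slope of about 7 to 11 degrees; one lying against a wall slides on along it towards the corner once the tray is tilted over about 20 degrees diagonally (equally towards -x and -y).
- driver: Bystander, to be left alone: black-handled screwdriver 190 mm long, lying loose on the bench; origin at the centre of its underside.
- relay: Bystander, to be left alone: small black relay block 26 mm, lying loose on the bench; origin at the centre of its underside.
- paste_jar: Bystander, to be left alone: small jar 36 mm across, 32 mm high, lying loose on the bench; origin at the centre of its underside.
- battery: Bystander, to be left alone: black battery module 75 x 50 x 22 mm, lying loose on the bench; origin at the centre of its underside.
- old_lid: Bystander, to be left alone: ribbed aluminium lid 130 x 190 x 8 mm, lying loose on the bench; origin at the centre of its underside.
- bracket: Bystander, to be left alone: small steel bracket 70 x 60 x 21 mm, lying loose on the bench; origin at the centre of its underside.
Things that resemble listed ones, but are neither listed nor needed, are in the scene too. There is more than one size of the unit; the one meant has the size given above.

How it is judged:
By the outcome, as a careful person would: the job done as asked, in the order asked, and still so for the second after the job is handed in, while the arm keeps its last pose, push and grip.
It also fails if it takes over 58 s, if anything falls off the work surface, if the arm or the gripper's body presses on something with over 40 N, if the wrist force passes 120 N, or if a joint passes its speed limit or range.

ROBOT

A 6-joint arm with a two-finger parallel gripper is mounted at the origin on the work surface. World frame = base frame: x ahead of the robot, y to its left, z up, the work surface at z = 0. Lengths are in m, angles in degrees, forces in N, time in s.
With the tool pointing down it reaches from about 0.25 to 0.725 m from the base axis. Payload 9.7 kg.
Tool frame: the origin (TCP) lies at the very end of the fingers, on their centre line; the grasp point (between the pads) lies 19 mm behind it (bot.grip_point_offset is the z of the grasp point in the tool frame, in m); z points along the fingers, x is the direction in which the jaws open and shut, and the axes are right-handed (so a half turn about z gives the same grasp; the last joint's range is limited). The gripper opens to 85 mm and grips with 20 to 120 N. Pads are 22 mm wide; open, the fingers measure 114 mm over their backs; the gripper's body (76 mm by 85 mm) begins 54 mm behind the grasp point. The pads swing forward as they close: fully open they stand 13 mm farther back than shut.
Start: joints at [-71.104, 4.979, 10.078, 95.1, 0, 90], TCP at [0.178, -0.52, 0.231] pointing down, gripper open.
Joint ranges: [-179.16, 179.16], [-48.56, 103.87], [-65.8, 70.77], [-126.05, 130.52], [-82.76, 87.17], [-180, 180]. Speed limits (degrees/s): [127.2, 127.2, 147.25, 180, 180, 180].

INTERFACE

Orientations are given as [roll, pitch, yaw] about the fixed x, y, z axes, in that order (R = Rz(yaw) Ry(pitch) Rx(roll)).
In Python, from workcell import get_obs, viewer, job_done, bot gives the robot as it stands.
- The arm moves only by the shell command python3 -m handwheel 'ROWS' [FORCE]. ROWS is JSON, a list of rows, each a list of 5 numbers: the closure, from 0 (fully open) to 1 (shut), then the shift along the world's x, y, z in m, then the turn about the world's z in degrees. A call has 1 to 5 rows; each row is the pose to reach, as a shift and turn from the pose measured when the call began; what a row does not reach only later rows make up. A row lasts 1/10 s, in which the tool goes at most 50 mm and 8.59 degrees, less where a joint would pass 70% of its speed; a pose out of reach is approached as far as the arm can. A call with a gripper value outside its range is refused whole. The fingers move at their own pace and stop on an object; FORCE is the grip in N (left out, the last holds). Time passes only in rows, so rows that repeat a pose let the fingers close. It gives the time, the measured TCP pose, the force and the opening at its end, in the units of the state.
- get_obs(): the state, without advancing time (a new reading comes with each control period).
- viewer.camera(name): name is "side" or "top"; returns a dict with "color" (400x640x3 uint8, blue, green, red), "K" (3x3 intrinsics, pixels), "origin" and "orientation" of the camera in the world. Camera axes: x right, y down, z forward; pixel columns grow to the right and rows downward; lengths in m; the calibration is good to about 2 mm. A picture is of the moment at which its call begins. There is no depth.
- job_done(): hands the job in, once; it reports no verdict.
The state is a dict: "time": time; "q": joint angles; "qd": joint speeds; "joint_efforts": joint torques, N m; "ee_pos": TCP position; "tcp_rot": TCP orientation; "wrist_force": force on the tool from outside, world axes, zero at the start; "torque": the same for the moment, N m; "opening": finger opening in m.
Only numpy, scipy, OpenCV 4.12 (cv2) and the standard library are available. Lean on these libraries where they do the work, as an engineer would, in place of code of your own. Each camera call takes 0.05 s, during which the arm holds its last target.

## Working session

There is one attempt and no reset: what is moved stays moved. The work goes in short steps, Python scripts to look and compute and a shell command to move; the robot and the scene stay as the last step left them, time stands still between calls to the robot, and variables do not carry over. Pictures are saved under pics/ and viewed, and the job is handed in when it is done.

```bash
ls -la; mkdir -p pics; python3 -m handwheel --help | head -40
cat > h.py <<'E'
import numpy as np,cv2
from workcell import get_obs, viewer, bot
def cam(n):
    return viewer.camera(n)
def R_of(c):
    o=np.array(c["orientation"],float)
    if o.shape==(3,3): return o
    from scipy.spatial.transform import Rotation as R
    if o.size==3: return R.from_euler('xyz',o,degrees=True).as_matrix()
    return R.from_quat(o).as_matrix()
def cast(c,u,v,z):
    K=np.array(c["K"]);d=R_of(c)@np.linalg.inv(K)@np.array([u,v,1.]);o=np.array(c["origin"])
    return o+d*(z-o[2])/d[2]
def proj(c,p):
    q=np.array(c["K"])@(R_of(c).T@(np.array(p)-np.array(c["origin"])));return q[:2]/q[2]
E
python3 - <<'E'
from h import *
print([a for a in dir(bot) if a[0]!='_'])
print(get_obs())
for n in("top","side"):
    c=cam(n);cv2.imwrite(f"pics/{n}0.png",c["color"]);print(n,c["K"],c["origin"],c["orientation"])
E
```

```text
total 12
drwxr-xr-x  3 agent agent 4096 Dec  7 15:32 .
drwxr-xr-x 23 root  root  4096 Dec  7 15:32 ..
drwxr-xr-x  2 agent agent 4096 Dec  7 15:32 pics
['PlanningError', 'grip_point_offset']
{'time': 0.0, 'q': array([-7.11038377e+01,  5.01250748e+00,  1.00333259e+01,  9.50979017e+01,
       -1.41140528e-03,  9.00009152e+01]), 'qd': array([ 0.04529914,  0.15417585, -0.06617465, -0.02832092,  0.06145466,
        0.00313347]), 'joint_efforts': array([ 1.40162065e-04, -5.20394683e+01,  4.64800787e+01,  1.64504122e-02,
        2.79044990e-06,  9.65467599e-07]), 'ee_pos': array([ 0.17804115, -0.520151  ,  0.23055945]), 'tcp_rot': array([ 1.79998587e+02,  7.70832278e-02, -7.11047529e+01]), 'wrist_force': array([-0.01969915, -0.30758133,  0.22005349]), 'torque': array([-0.06406259,  0.06484881, -0.01021148]), 'opening': 0.0855255945180076}
top [[384.82089631   0.         317.55520485]
 [  0.         384.82089631 203.4700051 ]
 [  0.           0.           1.        ]] [0.35469307 0.11731272 0.9465742 ] [-169.93317196   -0.2668292   -91.32510932]
side [[508.6464304    0.         318.54407558]
 [  0.         508.6464304  205.33315885]
 [  0.           0.           1.        ]] [0.39891509 1.13211097 0.68435501] [-1.20550796e+02  1.03034314e-01 -1.73607764e+02]invalid input: not JSON, or not a number
```

View pics/top0.png

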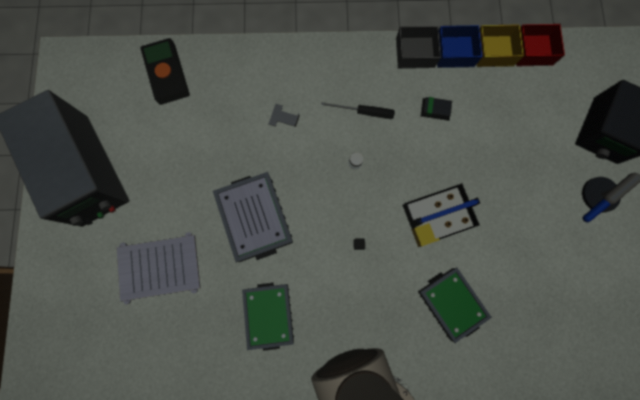

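View pics/side0.png

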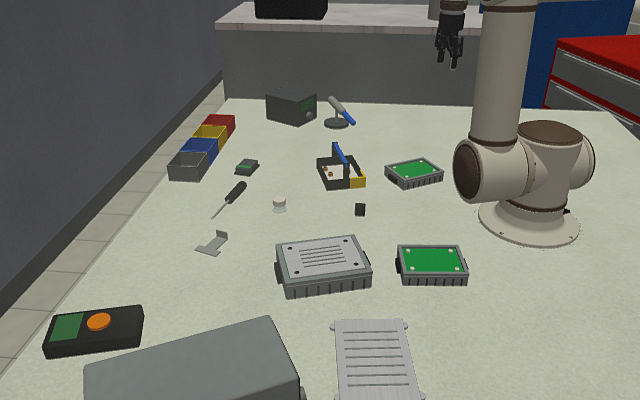

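Run:
```python
from h import *
t=cv2.imread("pics/top0.png")
t=np.clip(t.astype(float)*2.2,0,255).astype(np.uint8)
def crop(im,x,y,w,h,s): return cv2.resize(im[y:y+h,x:x+w],None,fx=s,fy=s,interpolation=cv2.INTER_CUBIC)
cv2.imwrite("pics/t_unit.png",crop(t,200,160,110,110,5))
cv2.imwrite("pics/t_tray.png",crop(t,390,170,110,90,6))
s=cv2.imread("pics/side0.png")
cv2.imwrite("pics/s_unit.png",crop(s,265,225,115,80,6))
cv2.imwrite("pics/s_tray.png",crop(s,305,130,75,65,8))
```

```text
(no output)
```

View pics/t_unit.png

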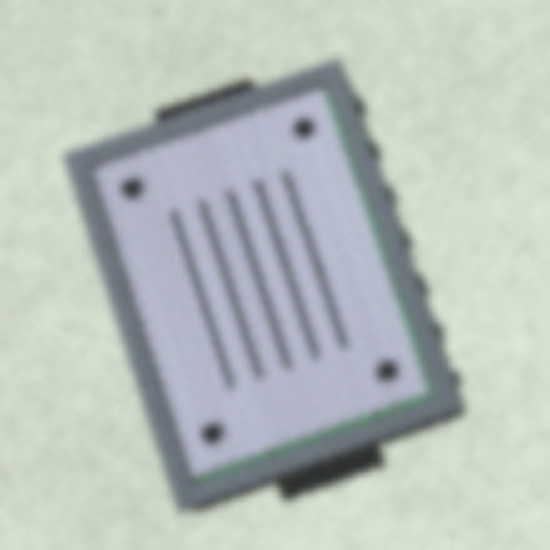

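View pics/t_tray.png

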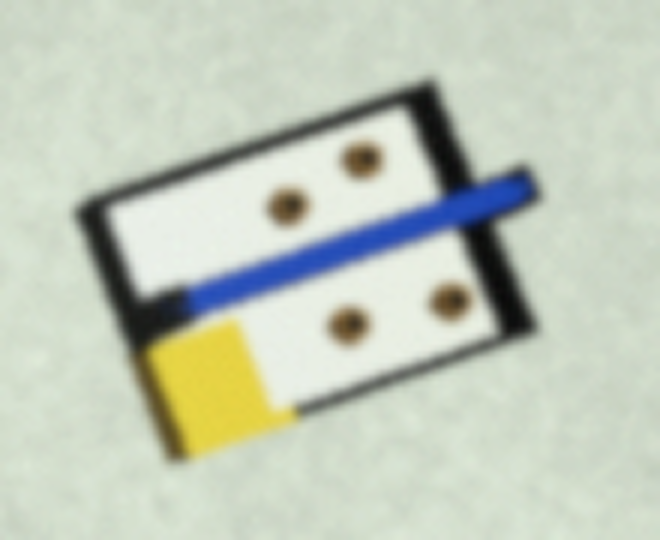

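View pics/s_unit.png

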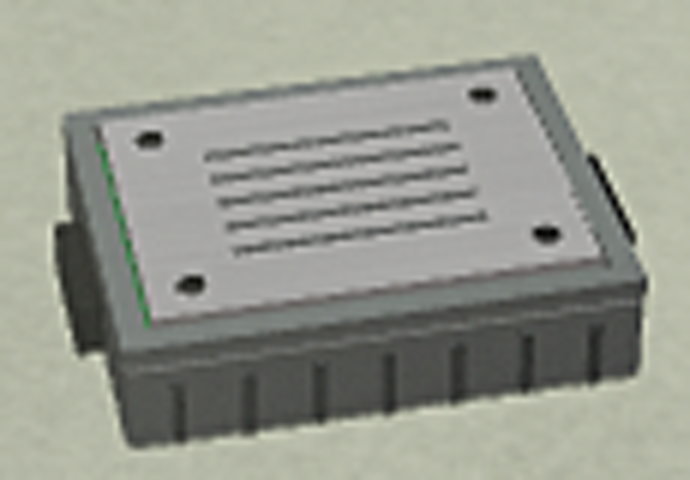

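View pics/s_tray.png

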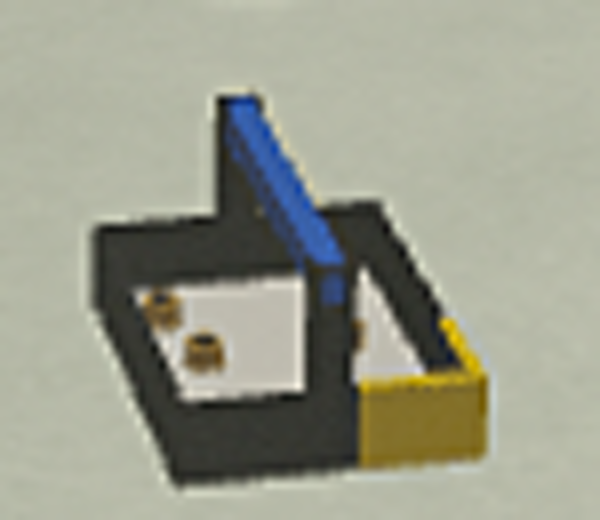

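Run:
```python
from h import *
ct=cam("top");cs=cam("side")
def dots(c,box,lo):
    x,y,w,h=box;g=cv2.cvtColor(c["color"],cv2.COLOR_BGR2GRAY)[y:y+h,x:x+w]
    m=(g<lo).astype(np.uint8);n,l,st,ce=cv2.connectedComponentsWithStats(m)
    return [(st[i,4],ce[i]+[x,y]) for i in range(1,n) if 3<=st[i,4]<60]
D={}
for n,c,seeds in(("top",ct,[(226.5,197.5),(260.5,185.5),(277,234),(242,246.5)]),("side",cs,[(290,248),(345.5,240.5),(356,264),(296.5,272.5)])):
    g=cv2.cvtColor(c["color"],cv2.COLOR_BGR2GRAY).astype(float);out=[]
    for s in seeds:
        u,v=int(s[0]+.5),int(s[1]+.5);p=g[v-3:v+4,u-3:u+4];w=np.clip(np.median(p)-5-p,0,None)
        yy,xx=np.mgrid[v-3:v+4,u-3:u+4];out.append(((w*xx).sum()/w.sum(),(w*yy).sum()/w.sum()))
    D[n]=out;P=np.array([cast(c,*o,0.047) for o in out]);print(n,np.round(out,1).tolist(),P.round(4).tolist(),"mean",P.mean(0).round(4))
    d=[np.linalg.norm(P[i]-P[(i+1)%4]) for i in range(4)];print(np.round(d,4))
# triangulate, pair by nearest
def tri(a,b):
    A=[];B=[]
    for c,p in((ct,a),(cs,b)):
        M=np.array(c["K"])@np.hstack([R_of(c).T,-(R_of(c).T@np.array(c["origin"]))[:,None]])
        A.append(M)
    X=cv2.triangulatePoints(A[0],A[1],np.array(a).reshape(2,1),np.array(b).reshape(2,1));return (X[:3]/X[3]).ravel()
for a in D["top"]:
    pa=cast(ct,*a,.047);j=min(range(4),key=lambda j:np.linalg.norm(cast(cs,*D["side"][j],.047)-pa));print("tri",tri(a,D["side"][j]).round(4))
# handle
hsv=cv2.cvtColor(ct["color"],cv2.COLOR_BGR2HSV);m=cv2.inRange(hsv,(105,150,30),(130,255,255));m[:,:400]=0;m[:170]=0;m[:,490:]=0
r=cv2.minAreaRect(cv2.findNonZero(m));b=cv2.boxPoints(r);print("bar",r)
b=b[np.argsort(b[:,0])];e1=b[:2].mean(0);e2=b[2:].mean(0);q1=cast(ct,*e1,.08);q2=cast(ct,*e2,.08);print(q1,q2,np.linalg.norm(q1-q2),(q1+q2)/2,np.degrees(np.arctan2(*(q2-q1)[1::-1])))
# tray rim corners at z .032
for u,v in((403,205),(461.5,184),(479,224.5),(420,246)):print(cast(ct,u,v,.032).round(4))
```

```text
top [[226.0, 197.2], [260.3, 185.2], [277.0, 233.7], [242.1, 246.2]] [[0.5342, 0.3268, 0.047], [0.5617, 0.2453, 0.047], [0.4445, 0.206, 0.047], [0.4171, 0.2873, 0.047]] mean [0.4894 0.2664 0.047 ]
[0.086  0.1236 0.0857 0.1235]
side [[289.5, 247.8], [345.0, 240.4], [355.7, 263.6], [296.4, 272.0]] [[0.5626, 0.2454, 0.047], [0.4453, 0.2039, 0.047], [0.4178, 0.286, 0.047], [0.5352, 0.327, 0.047]] mean [0.4902 0.2656 0.047 ]
[0.1244 0.0865 0.1244 0.086 ]
tri [0.5349 0.3269 0.0468]
tri [0.5623 0.2454 0.0469]
tri [0.4449 0.2059 0.0483]
tri [0.4175 0.2871 0.0479]
bar ((448.74468994140625, 209.67942810058594), (6.3232741355896, 59.71037292480469), 72.718505859375)
[ 0.46837804 -0.1229359   0.08      ] [ 0.50642825 -0.25675158  0.08      ] 0.139120286118443 [ 0.48740314 -0.18984374  0.08      ] -74.12700668594228
[ 0.5086 -0.0969  0.032 ]
[ 0.5573 -0.243   0.032 ]
[ 0.4571 -0.2761  0.032 ]
[ 0.4091 -0.1311  0.032 ]
```

```bash
python3 -m handwheel '[[1,0.018,0.046,0,5],[1,0.036,0.092,0,10],[1,0.054,0.138,0,15],[1,0.072,0.184,0,20],[1,0.09,0.23,0,25]]' 40; python3 -c "
from h import *
print(get_obs())"
```

```text
time: 0.7
ee_pos: [0.2681, -0.2884, 0.2307]
tcp_rot: [-180.0, 0.0, -45.9]
wrist_force: [1.5, -0.7, 1.1]
opening: 0.0126
{'time': 0.7, 'q': array([-4.70910851e+01, -1.61587859e+01, -9.44758578e+00,  9.67494124e+01,
        5.14983044e-03,  8.88522107e+01]), 'qd': array([ 61.58801889, -31.72326603, -25.06013397,   6.3202347 ,
         0.2724633 ,  11.48316512]), 'joint_efforts': array([-10.81149638, -25.20610213,  47.35705018,   0.29394605,
        -0.22089047,  -0.4861748 ]), 'ee_pos': array([ 0.26814923, -0.28843529,  0.23068581]), 'tcp_rot': array([-1.79994086e+02,  3.81014294e-02, -4.59432955e+01]), 'wrist_force': array([ 1.49217997, -0.70889286,  1.06114982]), 'torque': array([-0.01006832, -0.03307133, -0.0373615 ]), 'opening': 0.01255389991134198}
```

```bash
python3 -m handwheel '[[1,0.0185,0.046,0,5.5],[1,0.037,0.092,0,11],[1,0.0555,0.138,0,16.5],[1,0.074,0.184,0,22],[1,0.0925,0.23,0,27.5]]'; python3 -m handwheel '[[1,0.0185,0.046,-0.02,5.5],[1,0.037,0.092,-0.04,11],[1,0.0555,0.138,-0.06,16.5],[1,0.074,0.184,-0.08,22],[1,0.0925,0.23,-0.1,27.5]]'
```

```text
time: 1.2
ee_pos: [0.3609, -0.0564, 0.2309]
tcp_rot: [-180.0, -0.0, -18.2]
wrist_force: [0.8, -1.2, -0.1]
opening: -0.0
time: 1.7
ee_pos: [0.4469, 0.1593, 0.1373]
tcp_rot: [-180.0, -0.1, 9.5]
wrist_force: [2.0, -0.6, 0.6]
opening: -0.0003
```

```bash
python3 -m handwheel '[[1,0.018,0.045,-0.01,5],[1,0.036,0.09,-0.03,9],[1,0.043,0.107,-0.06,9],[1,0.043,0.107,-0.077,9],[1,0.043,0.107,-0.077,9]]'; python3 -c "
from h import *
print(get_obs()['wrist_force'])"
```

```text
time: 2.2
ee_pos: [0.4882, 0.2661, 0.057]
tcp_rot: [180.0, 0.3, 18.6]
wrist_force: [-0.4, -0.2, -0.9]
opening: 0.0002
[-0.42899478 -0.20597683 -0.938028  ]
```

```bash
python3 -m handwheel '[[1,0.002,0,-0.006,0],[1,0.002,0,-0.009,0],[1,0.002,0,-0.011,0],[1,0.002,0,-0.013,0]]'; python3 -m handwheel '[[1,0,0,-0.001,0],[1,0,0,-0.002,0],[1,0,0,-0.002,0]]'
```

```text
time: 2.6
ee_pos: [0.4907, 0.2658, 0.0454]
tcp_rot: [180.0, 0.2, 18.6]
wrist_force: [-2.6, -2.6, 9.0]
opening: 0.0003
time: 2.9
ee_pos: [0.4912, 0.2657, 0.0447]
tcp_rot: [180.0, 0.1, 18.5]
wrist_force: [-0.5, -2.2, 6.7]
opening: 0.0002
```

```bash
python3 -m handwheel '[[1,-0.001,0,-0.002,0],[1,-0.001,0,-0.004,0],[1,-0.001,0,-0.004,0]]'; python3 -m handwheel '[[1,0,0,-0.002,0],[1,0,0,-0.004,0],[1,0,0,-0.004,0]]'
```

```text
time: 3.2
ee_pos: [0.4911, 0.2657, 0.0421]
tcp_rot: [180.0, -0.1, 18.5]
wrist_force: [-0.1, -0.2, 4.5]
opening: -0.0001
time: 3.5
ee_pos: [0.4913, 0.2658, 0.0419]
tcp_rot: [180.0, -0.2, 18.5]
wrist_force: [-11.9, -6.7, 28.5]
opening: -0.0002
```

```bash
python3 -m handwheel '[[1,0,0,0.01,0],[1,0.02,0.025,0.012,0],[1,0.037,0.05,0.006,0],[1,0.037,0.05,0,0],[1,0.037,0.05,-0.002,0]]'; python3 -m handwheel '[[1,0,0,-0.002,0],[1,0,0,-0.004,0]]'; python3 -m handwheel '[[1,0,0,0.01,0],[1,0.011,-0.033,0.012,0],[1,0.022,-0.0666,0.006,0],[1,0.022,-0.0666,0,0],[1,0.022,-0.0666,-0.003,0]]'; python3 -m handwheel '[[1,0,0,-0.002,0],[1,0,0,-0.004,0]]'
```

```text
time: 4.0
ee_pos: [0.5301, 0.3179, 0.042]
tcp_rot: [-179.8, -0.5, 18.5]
wrist_force: [-0.3, 6.2, 18.2]
opening: -0.0003
time: 4.2
ee_pos: [0.5305, 0.3181, 0.042]
tcp_rot: [-179.8, -0.7, 18.5]
wrist_force: [-12.5, -5.0, 37.6]
opening: -0.0
time: 4.7
ee_pos: [0.5536, 0.2489, 0.0419]
tcp_rot: [180.0, -0.9, 18.4]
wrist_force: [-9.8, -19.8, 40.5]
opening: 0.0001
time: 4.9
ee_pos: [0.5539, 0.2486, 0.0419]
tcp_rot: [180.0, -1.0, 18.3]
wrist_force: [-14.3, -10.4, 40.7]
opening: -0.0002
```

```bash
python3 -m handwheel '[[1,-0.002,0,0.012,0],[1,-0.05,-0.016,0.014,0],[1,-0.08,-0.026,0.012,0],[1,-0.102,-0.033,0.006,0],[1,-0.102,-0.033,0,0]]';  python3 -m handwheel '[[1,0,0,-0.002,0],[1,0,0,-0.003,0]]'; python3 -m handwheel '[[1,0,0,0.01,0],[1,-0.011,0.033,0.012,0],[1,-0.0225,0.0666,0.006,0],[1,-0.0225,0.0666,0,0],[1,-0.0225,0.0666,-0.002,0]]'; python3 -m handwheel '[[1,0,0,-0.001,0],[1,0,0,-0.002,0]]'
```

```text
time: 5.4
ee_pos: [0.4498, 0.2153, 0.0422]
tcp_rot: [180.0, -1.0, 18.4]
wrist_force: [1.4, 0.8, 0.4]
opening: 0.0002
time: 5.6
ee_pos: [0.4501, 0.2154, 0.0419]
tcp_rot: [180.0, -1.1, 18.4]
wrist_force: [-13.1, -8.1, 33.2]
opening: -0.0
time: 6.1
ee_pos: [0.4277, 0.2852, 0.0419]
tcp_rot: [-179.8, -1.2, 18.5]
wrist_force: [-13.2, 8.3, 28.5]
opening: -0.0
time: 6.3
ee_pos: [0.4282, 0.2861, 0.042]
tcp_rot: [-179.7, -1.3, 18.6]
wrist_force: [-10.7, -0.5, 25.3]
opening: -0.0
```

```bash
python3 -m handwheel '[[1,0,0,0.03,0],[0.6,0,0,0.075,0],[0,0.005,-0.04,0.11,0],[0,0.01,-0.087,0.12,0],[0,0.015,-0.135,0.12,0]]' 60;  python3 -m handwheel '[[0,0.005,-0.048,0,0],[0,0.01,-0.096,0,0],[0,0.015,-0.144,0,0],[0,0.02,-0.192,0,0],[0,0.025,-0.24,0,0]]'
python3 - <<'E'
from h import *
ct=cam("top");cs=cam("side")
print(get_obs()['ee_pos'])
t=np.clip(ct["color"].astype(float)*2.2,0,255).astype(np.uint8)
a=cv2.resize(t[160:270,200:310],None,fx=4,fy=4,interpolation=cv2.INTER_CUBIC)
b=cv2.resize(cs["color"][130:230,260:380],(int(120*3.3),330),interpolation=cv2.INTER_CUBIC)
s=cv2.resize(cs["color"][220:300,265:380],(345,240),interpolation=cv2.INTER_CUBIC)
o=np.zeros((580,800,3),np.uint8);o[:440,:400]=a[:,:400];o[:330,402:402+396]=b[:, :396];o[335:575,402:747]=s
cv2.imwrite("pics/chk1.png",o)
E
```

```text
time: 6.8
ee_pos: [0.4445, 0.1501, 0.1645]
tcp_rot: [-179.7, -1.6, 18.7]
wrist_force: [0.6, -0.9, 0.6]
opening: 0.0584
time: 7.3
ee_pos: [0.4696, -0.0924, 0.1647]
tcp_rot: [-179.7, -1.6, 18.7]
wrist_force: [1.6, 0.6, -0.1]
opening: 0.0854
[ 0.46978454 -0.09507707  0.16424898]
```

View pics/chk1.png

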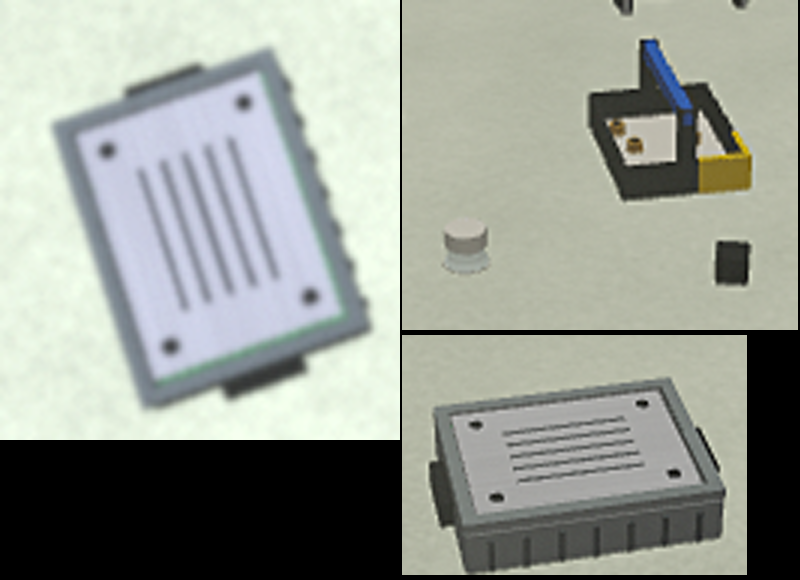

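```bash
python3 -m handwheel '[[0,0.0075,-0.046,0,0],[0,0.015,-0.092,0,0],[0,0.015,-0.092,-0.04,-0.5],[0,0.015,-0.092,-0.08,-0.5],[0,0.015,-0.092,-0.111,-0.5]]' 80;  python3 -m handwheel '[[0,0,0,0,0],[0,0,0,0,0]]'
```

```text
time: 7.9
ee_pos: [0.4844, -0.1872, 0.0509]
tcp_rot: [-179.7, -1.5, 17.8]
wrist_force: [-0.2, 0.1, -0.2]
opening: 0.0856
time: 8.1
ee_pos: [0.4843, -0.187, 0.0511]
tcp_rot: [-179.6, -1.4, 17.8]
wrist_force: [-1.0, 0.1, 0.6]
opening: 0.0854
```

```bash
python3 -m handwheel '[[0.5,0,0,0.002,0],[0.7,0,0,0.002,0],[0.85,0,0,0.002,0],[1,0,0,0.002,0],[1,0,0,0.002,0]]' 80;  python3 -m handwheel '[[1,0,0,0,0],[1,0,0,0,0],[1,0,0,0,0]]';python3 - <<'E'
from h import *
ct=cam("top");cs=cam("side")
print(get_obs()['wrist_force'],get_obs()['torque'])
t=np.clip(ct["color"].astype(float)*2.2,0,255).astype(np.uint8)
a=cv2.resize(t[150:260,390:500],None,fx=3.6,fy=3.6,interpolation=cv2.INTER_CUBIC)
b=cv2.resize(cs["color"][90:200,300:410],None,fx=3.6,fy=3.6,interpolation=cv2.INTER_CUBIC)
cv2.imwrite("pics/grip.png",np.hstack([a,b]))
E
```

```text
time: 8.6
ee_pos: [0.4845, -0.187, 0.0536]
tcp_rot: [-179.7, -1.5, 17.8]
wrist_force: [1.2, 1.2, 0.2]
opening: 0.0125
time: 8.9
ee_pos: [0.4847, -0.1871, 0.0538]
tcp_rot: [-179.7, -1.5, 17.8]
wrist_force: [0.1, 0.3, 4.1]
opening: 0.0107
[0.0792658  0.19910683 3.88429721] [-0.09202424  0.31324997  0.00460395]
```

View pics/grip.png

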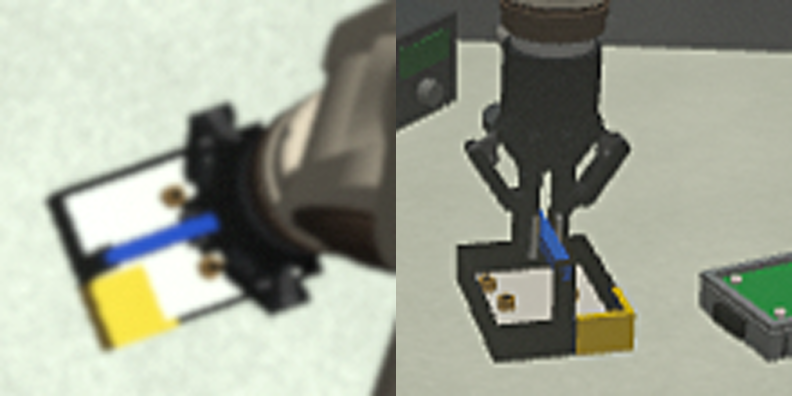

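```bash
python3 -m handwheel '[[1,0,0,0.01,0],[1,0,0,0.03,0],[1,0,0,0.06,0],[1,0,0,0.09,0],[1,0,0,0.11,0]]' 110;  python3 -m handwheel '[[1,0,0,0.02,0],[1,0,0,0.04,0],[1,0,0,0.06,0],[1,0,0,0.07,0],[1,0,0,0.07,0]]'; python3 -c "
from h import *
print(get_obs())"
```

```text
time: 9.5
ee_pos: [0.4848, -0.1871, 0.166]
tcp_rot: [-179.7, -1.5, 17.8]
wrist_force: [-0.2, -0.3, -2.3]
opening: 0.01
time: 10.0
ee_pos: [0.4852, -0.1872, 0.237]
tcp_rot: [-179.8, -1.6, 17.8]
wrist_force: [-0.3, -0.2, -3.7]
opening: 0.0101
{'time': 10.0, 'q': array([-21.76234766,  -0.13988177,   5.40661623,  94.46146373,
         1.20991672,  50.43913276]), 'qd': array([ 0.06524972,  0.46224617, -2.61756555, -1.5995703 , -0.01468809,
       -0.74727541]), 'joint_efforts': array([-2.31336533e-03, -4.82679641e+01,  4.91903007e+01,  2.96523431e-01,
        7.18814833e-02, -4.82661144e-04]), 'ee_pos': array([ 0.48515608, -0.18719914,  0.23701409]), 'tcp_rot': array([-179.75837183,   -1.60706378,   17.80658781]), 'wrist_force': array([-0.32691471, -0.21829411, -3.72244862]), 'torque': array([-0.01942059, -0.01699919,  0.03652754]), 'opening': 0.010123502421423472}
```

```bash
python3 -m handwheel '[[1,0.014,-0.005,0,0],[1,0.042,-0.016,0,0],[1,0.08,-0.031,0,0],[1,0.117,-0.045,0,0],[1,0.15,-0.058,0,0]]' 110;  python3 -m handwheel '[[1,0.023,-0.009,0,0],[1,0.05,-0.019,0,0],[1,0.075,-0.029,0,0],[1,0.1,-0.039,0,0],[1,0.1,-0.039,0,0]]'; python3 -c "
from h import *
print(get_obs()['q'])"
```

```text
time: 10.5
ee_pos: [0.6363, -0.2456, 0.235]
tcp_rot: [-179.7, -1.5, 17.8]
wrist_force: [1.3, -0.8, -2.2]
opening: 0.0101
time: 11.0
ee_pos: [0.7377, -0.2851, 0.2302]
tcp_rot: [-179.5, -1.3, 17.8]
wrist_force: [-0.5, 0.1, -3.8]
opening: 0.01
[-21.56956772  48.62158858  69.87305433 110.5557143    1.21361538
  50.62975814]
```

```bash
python3 -m handwheel '[[1,0.023,-0.009,0,0],[1,0.045,-0.018,0,0],[1,0.045,-0.018,0,0]]'; python3 -c "
from h import *
print(get_obs()['q'])"
```

```text
time: 11.3
ee_pos: [0.7601, -0.2941, 0.2114]
tcp_rot: [179.5, -2.5, 17.8]
wrist_force: [-0.7, 0.4, -2.8]
opening: 0.0097
[-21.58218498  50.36059659  70.47811361 107.87641655   1.222689
  50.65581513]
```

```bash
python3 -m handwheel '[[1,0.023,-0.009,0.01,0],[1,0.06,-0.024,0.02,0],[1,0.1,-0.04,0.04,0],[1,0.14,-0.056,0.06,0]]'; python3 -c "
from h import *
print(get_obs()['q'])"
```

```text
time: 11.7
ee_pos: [0.7861, -0.3045, 0.2044]
tcp_rot: [177.6, -4.9, 17.9]
wrist_force: [0.2, -0.0, -2.7]
opening: 0.0103
[-21.59116583  51.10244259  70.69586452 104.32515742   1.23735486
  50.71027015]
```

```bash
python3 -m handwheel '[[1,0.03,-0.012,0.03,0],[1,0.06,-0.024,0.06,0],[1,0.1,-0.04,0.09,0],[1,0.14,-0.056,0.12,0],[1,0.17,-0.068,0.15,0]]'; python3 -c "
from h import *
print(get_obs()['q'])"
```

```text
time: 12.2
ee_pos: [0.7929, -0.3071, 0.2322]
tcp_rot: [175.7, -7.2, 18.0]
wrist_force: [0.2, -0.3, -3.2]
opening: 0.01
[-21.59145155  49.29904579  70.711053   103.10977412   1.24844605
  50.77830658]
```

```bash
cat >> h.py <<'E'
def tilt():
    from scipy.spatial.transform import Rotation as R
    o=get_obs();M=R.from_euler('xyz',o['tcp_rot'],degrees=True).as_matrix()
    # tray axes as gripped: tool x = tray y, tool z = -tray z
    T=np.column_stack([-np.cross(M[:,2],-M[:,0])*-1*-1,M[:,0],-M[:,2]])
    T[:,0]=np.cross(T[:,1],T[:,2]);g=T.T@np.array([0,0,-1.])
    print("q",o['q'].round(1),"tilt",np.degrees(np.arccos(T[2,2])).round(1),"downhill in tray xy",g[:2].round(3),"pos",o['ee_pos'].round(3),"t",o['time'],"open",round(o['opening'],4))
E
python3 -m handwheel '[[1,0.04,-0.016,0.03,0],[1,0.08,-0.032,0.05,0],[1,0.12,-0.048,0.07,0],[1,0.16,-0.064,0.09,0],[1,0.2,-0.08,0.11,0]]'; python3 -c "
from h import *
tilt()"; python3 -m handwheel '[[1,0.04,-0.016,0.03,0],[1,0.08,-0.032,0.05,0],[1,0.12,-0.048,0.07,0],[1,0.16,-0.064,0.09,0],[1,0.2,-0.08,0.11,0]]'; python3 -c "
from h import *
tilt()"
```

```text
time: 12.7
ee_pos: [0.8159, -0.3162, 0.2325]
tcp_rot: [173.7, -9.6, 18.2]
wrist_force: [-0.2, 0.8, -3.7]
opening: 0.0098
q [-21.6  49.6  70.7  99.8   1.3  50.8] tilt 11.4 downhill in tray xy [-0.107 -0.166] pos [ 0.816 -0.316  0.232] t 12.7 open 0.0098
time: 13.2
ee_pos: [0.839, -0.3253, 0.2339]
tcp_rot: [171.7, -11.9, 18.5]
wrist_force: [-0.2, -0.3, -3.4]
opening: 0.0099
q [-21.6  49.8  70.7  96.4   1.3  50.9] tilt 14.5 downhill in tray xy [-0.141 -0.207] pos [ 0.839 -0.325  0.234] t 13.2 open 0.0099
```

```bash
python3 -m handwheel '[[1,0.04,-0.016,0.03,3],[1,0.08,-0.032,0.05,6],[1,0.12,-0.048,0.07,9],[1,0.16,-0.064,0.09,12],[1,0.2,-0.08,0.11,15]]'; python3 -c "
from h import *
tilt()"; python3 -m handwheel '[[1,0.04,-0.016,0.03,0],[1,0.08,-0.032,0.05,0],[1,0.12,-0.048,0.07,0],[1,0.16,-0.064,0.09,0],[1,0.2,-0.08,0.11,0]]'; python3 -c "
from h import *
tilt()"
```

```text
time: 13.7
ee_pos: [0.8593, -0.3303, 0.2342]
tcp_rot: [169.0, -13.8, 34.0]
wrist_force: [0.3, 0.1, -2.8]
opening: 0.0098
q [-22.6  50.2  70.7  93.6   5.2  35.5] tilt 17.6 downhill in tray xy [-0.185 -0.239] pos [ 0.859 -0.33   0.234] t 13.7 open 0.0098
time: 14.2
ee_pos: [0.8838, -0.3364, 0.2379]
tcp_rot: [166.3, -15.7, 34.4]
wrist_force: [-0.3, 0.9, -3.0]
opening: 0.0097
q [-22.4  50.5  70.7  90.1   5.2  36. ] tilt 20.7 downhill in tray xy [-0.227 -0.27 ] pos [ 0.884 -0.336  0.238] t 14.2 open 0.0097
```

```bash
python3 -m handwheel '[[1,0.03,-0.012,0.03,1],[1,0.06,-0.024,0.06,2],[1,0.1,-0.04,0.09,3],[1,0.14,-0.056,0.12,4],[1,0.17,-0.068,0.15,5]]'; python3 -c "
from h import *
tilt()"; python3 -m handwheel '[[1,0.03,-0.012,0.03,0],[1,0.06,-0.024,0.06,0],[1,0.1,-0.04,0.09,0],[1,0.14,-0.056,0.12,0],[1,0.17,-0.068,0.15,0]]'
python3 - <<'E'
from h import *
tilt()
cs=cam("side");ct=cam("top")
cv2.imwrite("pics/s2.png",cs["color"]);cv2.imwrite("pics/t2.png",np.clip(ct["color"].astype(float)*2.2,0,255).astype(np.uint8))
E
```

```text
time: 14.7
ee_pos: [0.8921, -0.3355, 0.2659]
tcp_rot: [163.4, -17.3, 39.9]
wrist_force: [0.3, -1.0, -2.2]
opening: 0.0099
q [-22.7  49.1  70.7  88.8   7.   31.3] tilt 23.8 downhill in tray xy [-0.273 -0.298] pos [ 0.892 -0.335  0.266] t 14.7 open 0.0099
time: 15.2
ee_pos: [0.9043, -0.3362, 0.2927]
tcp_rot: [160.4, -19.0, 40.5]
wrist_force: [-0.2, 0.3, -3.5]
opening: 0.0101
q [-22.4  47.9  70.7  86.7   6.9  32. ] tilt 27.0 downhill in tray xy [-0.317 -0.325] pos [ 0.904 -0.336  0.293] t 15.2 open 0.0101
```

View pics/s2.png

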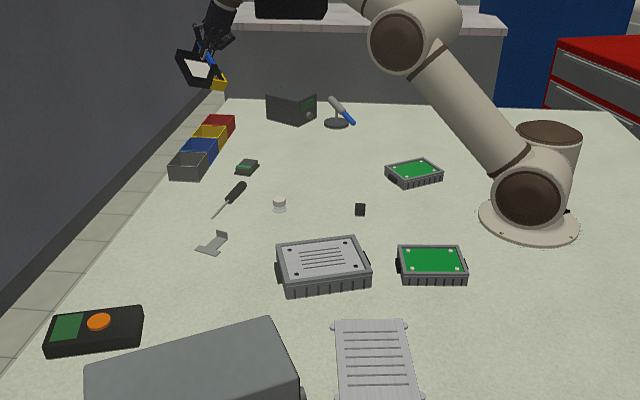

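View pics/t2.png

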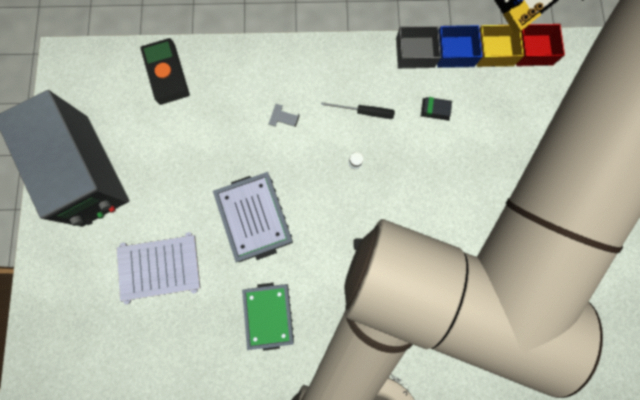

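```bash
python3 -m handwheel '[[1,0.03,-0.012,0.03,0],[1,0.06,-0.024,0.06,0],[1,0.1,-0.04,0.09,0],[1,0.14,-0.056,0.12,0],[1,0.17,-0.068,0.15,0]]'; python3 -c "
from h import *
tilt()"; python3 -m handwheel '[[1,-0.01,0.004,0.01,0],[1,-0.035,0.013,0.01,0],[1,-0.06,0.022,0.01,0],[1,-0.085,0.031,0.01,0],[1,-0.11,0.04,0.01,0]]';  python3 -c "
from h import *
tilt()"
```

```text
time: 15.8
ee_pos: [0.9174, -0.3379, 0.3181]
tcp_rot: [157.4, -20.6, 41.2]
wrist_force: [0.1, 0.5, -3.1]
opening: 0.0097
q [-22.2  46.9  70.7  84.3   6.8  32.6] tilt 30.2 downhill in tray xy [-0.36  -0.352] pos [ 0.917 -0.338  0.318] t 15.8 open 0.0097
time: 16.3
ee_pos: [0.8058, -0.2972, 0.3279]
tcp_rot: [157.4, -20.6, 41.2]
wrist_force: [0.4, -0.0, -2.9]
opening: 0.0101
q [-22.6  20.8  33.3  73.    7.   32.3] tilt 30.2 downhill in tray xy [-0.359 -0.352] pos [ 0.806 -0.297  0.328] t 16.3 open 0.0101
```

```bash
python3 -m handwheel '[[1,-0.025,0.009,0,0],[1,-0.05,0.018,0,0],[1,-0.075,0.027,0,0],[1,-0.1,0.036,0,0],[1,-0.11,0.04,0,0]]'; python3 -m handwheel '[[1,0,0,0,0],[1,0,0,0,0],[1,0,0,0,0],[1,0,0,0,0],[1,0,0,0,0]]';  python3 - <<'E'
from h import *
tilt()
cs=cam("side");ct=cam("top")
p=proj(cs,get_obs()['ee_pos']).astype(int);print(p,proj(ct,get_obs()['ee_pos']))
x,y=max(p[0]-50,0),max(p[1]-40,0)
a=cv2.resize(cs["color"][y:y+100,x:x+100],(500,500),interpolation=cv2.INTER_CUBIC)
cv2.imwrite("pics/s3.png",a);cv2.imwrite("pics/t3.png",np.clip(ct["color"].astype(float)*2.2,0,255).astype(np.uint8))
E
```

```text
time: 16.8
ee_pos: [0.6939, -0.2566, 0.3288]
tcp_rot: [157.4, -20.6, 41.2]
wrist_force: [0.1, -0.1, -2.9]
opening: 0.0098
time: 17.3
ee_pos: [0.6944, -0.2567, 0.3281]
tcp_rot: [157.4, -20.6, 41.2]
wrist_force: [-0.8, 0.3, -2.9]
opening: 0.0098
q [-23.1   3.3  12.7  70.1   7.2  31.8] tilt 30.2 downhill in tray xy [-0.359 -0.352] pos [ 0.694 -0.257  0.328] t 17.3 open 0.0098
[268  55] [525.7453573  69.1158388]
```

View pics/s3.png

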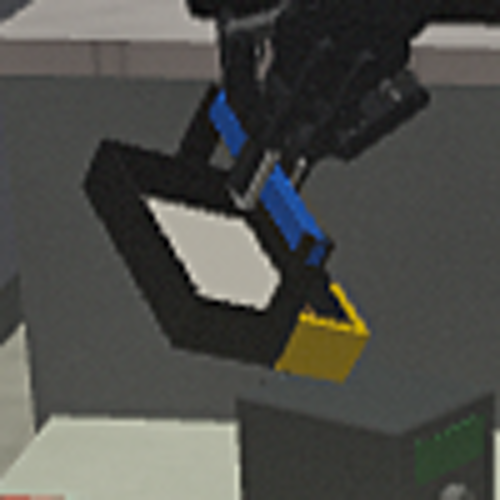

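View pics/t3.png

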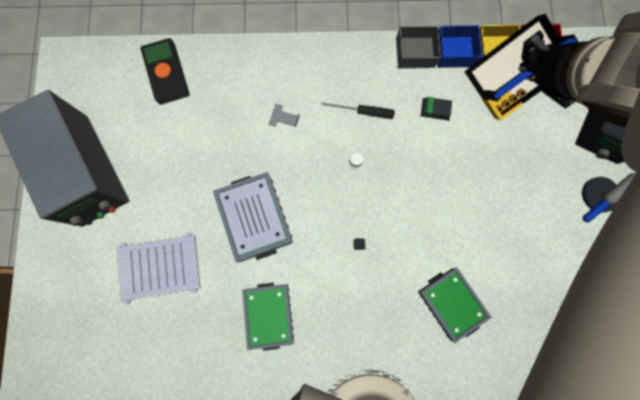

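Run:
```python
import cv2
t=cv2.imread("pics/t3.png");cv2.imwrite("pics/t3c.png",cv2.resize(t[60:130,460:560],None,fx=8,fy=8,interpolation=cv2.INTER_CUBIC))
```

```text
(no output)
```

View pics/t3c.png

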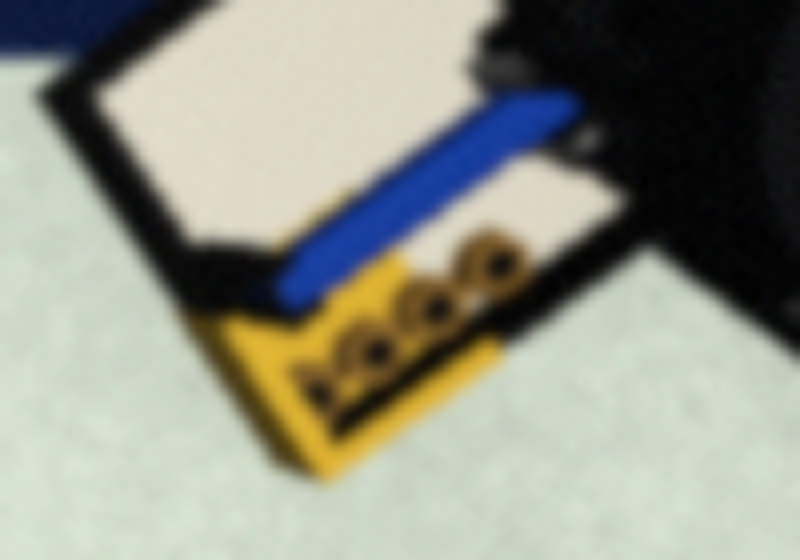

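Run:
```python
from h import *
from scipy.spatial.transform import Rotation as R
ct=cam("top");o=get_obs();M=R.from_euler('xyz',o['tcp_rot'],degrees=True).as_matrix()
T=np.column_stack([np.cross(M[:,0],-M[:,2]),M[:,0],-M[:,2]])
org=o['ee_pos']+T@np.array([0,0,.018-.072])
def tr(u,v,z):
    d=R_of(ct)@np.linalg.inv(np.array(ct["K"]))@np.array([u,v,1.]);a=T.T@(np.array(ct["origin"])-org);b=T.T@d
    return ((a+b*(z-a[2])/b[2])*1000).round(1)
for u,v in((320,385),(370,350),(435,305),(495,260)):print("nut",tr(460+u/8,60+v/8,.014))
for n,u,v in(("rim corner out -x-y",325,478),("rim -x+y",40,95)):print(n,tr(460+u/8,60+v/8,.032))
print("inner corner",tr(460+335/8,60+435/8,.032))
for p in([-.067,-.047,.032],[-.075,-.055,.032]):print(((proj(ct,org+T@p)-[460,60])*8).round())
```

```text
nut [-58.3 -43.6  14. ]
nut [-45.2 -43.8  14. ]
nut [-28.4 -44.1  14. ]
nut [-12.6 -43.7  14. ]
rim corner out -x-y [-72.6 -57.1  32. ]
rim -x+y [-78.2  57.3  32. ]
inner corner [-65.8 -49.9  32. ]
[324. 429.]
[311. 477.]
```

```bash
python3 -c "
from h import *
tilt(); print(abs(get_obs()['qd']).max())
from workcell import job_done
print(job_done())"
```

```text
q [-23.1   3.2  12.7  70.1   7.2  31.8] tilt 30.2 downhill in tray xy [-0.359 -0.352] pos [ 0.694 -0.257  0.328] t 17.45 open 0.0101
0.31224478900872304
the job is handed in; nothing more can be done
None
```

The cover is fully home and the tray is held still in the gripper, tilted 30.2°. All four nuts have slid into the marked corner, but the fourth one sits just past the edge of the yellow marking. I handed the job in at 17.5 s.

- **Cover:** I pressed the middle and then near all four corners. The fingertips stopped at about 42 mm each time, with 25–41 N on the wrist sensor. The pictures afterwards show the cover level inside the rim.
- **Tray:** I gripped the middle of the blue handle and lifted the tray. The moves can't tilt the tool, so I pushed outwards past the arm's reach, where the tool swings outwards, until the tilt reached 30°. It leans almost equally towards -x and -y (0.36 and 0.35). I then brought it back over the bench, with the handle's middle about 0.34 m up.
- **Nuts:** the last top view shows all four still in the tray, touching in a row along the -y wall from the yellow corner. The centre of the fourth is about 56 mm from the corner. I left the row as it was, because shaking it might have made things worse.
- **Everything else:** in the last top view the other bench items look to be where they started. That is by eye, not measured. The tray's rim corners in that view were within about 4 mm of where the arm's position puts them.

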